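# Load the last vial into the shaker and snap its clamp bar home

## Task

One pocket of the small vial shaker is still empty: take the loose vial on the bench that is the same size as those already in the rack and stand it in that pocket, right down on the pocket's floor. Then push the free end of the clamp bar round its pivot pin, over the caps, until it snaps past the spring roller of the catch and stays home against the rubber stop when you let go. The stop has been reset by hand and its place is not measured, so feel for it and never push on the bar with more than 20 N; leave the other things on the bench where they are.

Things in the scene. Friction and masses are not known exactly. Their poses are not given: they have to be found in the camera images.
- shaker: Vial shaker, fixed on the bench: grey housing 98 x 176 mm, steel platform (top z = 28), grey rack block 42 x 112 mm (top z = 58) with 3 pockets in a row, pivot post at one end of the row, stop unit at the other. Origin: on the bench under the middle pocket; z up; y along the row to the pivot post; x across the row, to the side where the clamp bar opens. Offsets below are in this frame, mm.
- pocket3 (a point): Centre of the floor of the empty pocket, the one nearest the stop unit: (0, -36, 34) of the shaker. Pocket 31 mm wide, 24 mm deep (mouth z = 58), 36 mm from the next pocket. z axis up.
- pocket1 (a point): Centre of the floor of the pocket nearest the pivot post: (0, 36, 34) of the shaker; seated_vial_1 stands in it.
- pocket2 (a point): Centre of the floor of the middle pocket: (0, 0, 34) of the shaker; seated_vial_2 stands in it.
- pivot (a point): Point on the upright axis of the clamp bar's pivot pin, at mid-height of the bar: (0, 72, 94) of the shaker. The nut on the pin, the shaker's highest part, reaches z = 111.
- clamp_bar (a joint): Angle of the clamp bar about the pin. At 0 it lies over the caps (2 mm clear), pointing from the pin to -y of the shaker; it grows as the free end swings open towards +x, anticlockwise from above. Turns easily (under 1 N at the end), stays where left. Home against the stop is at -0.10 to +0.10, depending on the stop's setting. Starts at 0.65 to 0.95.
- bar_end (a point): Point in the clamp bar (aluminium flat, 16 mm wide, 12 mm high, z = 88 to 100, round end 169 mm from the pin), 155 mm from the pin, at mid-width and mid-height: push here on the side face, 8 mm from this point on the opening side. y axis: along the bar to the pin; x axis: across it to the opening side.
- stop_unit: Stop, 140 mm from the pin: slotted foot, carriage with a rubber-tipped stop screw (z = 94, meets the bar's -x face) and a spring roller (top z = 86) under the bar's path. Crossing the roller takes up to 7 N at the bar's end, from 8 to 2 mm before home; then the bar snaps home. Rubber gives 1 mm per 20 N. The carriage is clamped within 14 mm either way along x: not measured. Origin: (0, 0, 28).
- loose_vial: Glass vial with black screw cap standing on the bench, 27 mm across, 52 mm tall, 20 to 30 g, same size as the seated ones. Origin: centre of its underside; z up. Grip it by its straight side, which ends 5 mm below the top.
- seated_vial_1: Vial of the same size (27 x 52 mm) in pocket1, its top at z = 86 of the shaker. Origin: centre of its underside, z up.
- seated_vial_2: Vial of the same size (27 x 52 mm) in pocket2. Origin: centre of its underside, z up.
- big_vial: Bystander: larger vial of the same kind, 33 mm across, 70 mm tall, on the bench; does not fit the rack. Origin: centre of its underside. It and the loose vial may have changed places.
- rock: Bystander: small brown rock, 39 x 25 x 22 mm, on the bench. Origin: under its middle.
- tape_roll: Bystander: roll of masking tape lying flat, 104 mm across, 25 mm high. Origin: under its middle.
- brass_weight: Bystander: brass weight with a knob, 32 mm across, 34 mm high. Origin: centre of its underside.
Things that resemble listed ones, but are neither listed nor needed, are in the scene too. Leave any green look-alike of the loose_vial alone.

How it is judged:
By the outcome, as a careful person would: the job done as asked, in the order asked, and still so for the second after the job is handed in, with the robot touching nothing.
It also fails if it takes over 72 s, if anything falls off the work surface, if the arm or the gripper's body presses on something with over 40 N, if the wrist force passes 120 N, or if a joint passes its speed limit or range.

## Robot

A 6-joint arm with a two-finger parallel gripper is mounted at the origin on a cart in front of the work surface, level with it; the furniture and walls round the work are solid. World frame = base frame: x ahead of the robot, y to its left, z up, the work surface at z = 0. Lengths are in mm, angles in rad, forces in N, time in s.
With the tool pointing down it reaches from about 350 to 925 mm from the base axis. Payload 6.4 kg.
Tool frame: the origin (TCP) lies midway between the tips of the shut fingers; the grasp point (between the pads) lies 19 mm behind it; z points along the fingers, y is the line along which they close (so a half turn about z gives the same grasp; the last joint's range is limited). The gripper opens to 85 mm and grips with 20 to 120 N. Pads are 22 mm wide; open, the fingers measure 114 mm over their backs; the gripper's body (76 mm by 85 mm) begins 54 mm behind the grasp point. The pads swing forward as they close: fully open they stand 13 mm farther back than shut.
Start: joints at [0.985, 0.245, 1.558, -0, 1.339, -0.174], TCP at [260.167, 595.674, 231.29] pointing down, gripper open.
Joint ranges: [-3.13, 3.13], [-1.02, 2.26], [0.13, 2.54], [-0.95, 4.09], [0.21, 2.88], [-2.74, 2.74]. Speed limits (rad/s): [2.57, 2.57, 3.14, 3.14, 3.14, 3.14].

## Interface

Orientations are given as a unit quaternion [x, y, z, w].
In Python, from workcell import env gives the robot as it stands.
- The arm moves only by the tool drive_tool, never from a script. Its argument "moves" is a list of rows, each a list of 7 numbers: the shift along the tool's x, y, z as a fraction of full scale, then the turn, a rotation vector about the tool's x, y, z as a fraction of full scale, then the closure, from -1 (fully open) to 1 (shut). In form: [[tx, ty, tz, wx, wy, wz, fingers], ...]. A call has exactly 8 rows; each row shifts and turns the commanded pose from where the row before left it, along the tool's axes as they then stand; what a row does not reach is not made up. Full scale, the value 1, is 600 mm for a shift and 45 degrees for a turn. A row lasts 1/10 s, in which the tool goes at most 50 mm and 8.59 degrees, less where a joint would pass 70% of its speed; a pose out of reach is approached as far as the arm can. A call with a number of a shift or a turn outside -1 to 1 is refused whole. A call with a gripper value outside its range is refused whole. The fingers move at their own pace and stop on an object; the grip force is fixed at half the most. Time passes only in rows, so rows that do not move let the fingers close, or fill a call up. It gives the time, the measured TCP pose, the force, the opening and the grip force at its end, in the units of the state.
- env.read_state(): the state, without advancing time (a new reading comes with each control period).
- env.capture(name): name is "scene" or "top" or "wrist"; returns a dict with "image" (400x640x3 uint8, blue, green, red), "fx", "fy", "cx", "cy" (pixels), "cam_to_world" (4x4, takes a point from camera to world coordinates). Camera axes: x right, y up, looking along -z (the intrinsics and any distortion apply to the point x, -y, -z); pixel columns grow to the right and rows downward; lengths in mm; the calibration is good to about 2 mm. A picture is of the moment at which its call begins. There is no depth.
- env.job_done(): hands the job in; it is judged then, once.
The state is a dict: "time_s": time; "joints": joint angles; "qvel": joint speeds; "effort": joint torques, N m; "tcp_pos": TCP position; "tool_rot": TCP orientation; "ft_force": force on the tool from outside, world axes, zero at the start; "moment": the same for the moment, N m; "opening": finger opening in mm; "grip_force": force on a finger pad.
Only numpy, scipy, OpenCV 4.12 (cv2) and the standard library are available. Lean on these libraries where they do the work, as an engineer would, in place of code of your own. Each camera call takes 0.05 s, during which the arm holds its last target. There are 200 camera calls.

## Working session

There is one attempt and no reset: what is moved stays moved. The work goes in short steps, Python scripts to look and compute and a tool call to move; the robot and the scene stay as the last step left them, time stands still between calls to the robot, and variables do not carry over. Pictures are saved under pics/ and viewed, at most 10 in all, crops included, and the job is handed in when it is done.

Besides the shell and the picture viewer there is one more tool, called after "Call:" as a command line: name --pt "numbers of a row" for each row, then --argument value for the rest. drive_tool: Moves the arm, as the interface text tells. Shift numbers are shares of 600 mm and turn numbers shares of 45 degrees, none past 1 either way. Its arguments: {"type":"object","properties":{"moves":{"type":"array"}},"required":["moves"]}

```bash
mkdir -p pics
cat > h.py <<'E'
import numpy as np, cv2
from workcell import env
def cap(n,f=None):
    c=env.capture(n)
    if f: cv2.imwrite('pics/'+f,c['image'])
    np.save('pics/%s.npy'%(f or n),c,allow_pickle=True); return c
def load(f): return np.load('pics/%s.npy'%f,allow_pickle=True).item()
def ray(c,u,v):
    T=np.array(c['cam_to_world']); d=np.array([(u-c['cx'])/c['fx'],-(v-c['cy'])/c['fy'],-1.])
    return T[:3,3],T[:3,:3]@d
def plane(c,u,v,z):
    o,d=ray(c,u,v); return o+d*(z-o[2])/d[2]
def proj(c,p):
    T=np.array(c['cam_to_world']); q=T[:3,:3].T@(np.array(p,float)-T[:3,3])
    return np.array([c['cx']+c['fx']*q[0]/-q[2], c['cy']-c['fy']*q[1]/-q[2]])
def tri(a,b):
    A=0;B=0
    for c,u,v in (a,b):
        o,d=ray(c,u,v); d=d/np.linalg.norm(d); P=np.eye(3)-np.outer(d,d); A=A+P;B=B+P@o
    return np.linalg.solve(A,B)
E
python3 - <<'E'
from h import *
for n in('scene','top','wrist'):
    c=cap(n,n+'0.png'); print(n,{k:v for k,v in c.items() if k not in('image',)})
a=[cv2.imread('pics/%s0.png'%n) for n in('scene','top')]
s=env.read_state(); print(s)
E
```

```text
scene {'fx': 441.27173262242513, 'fy': 441.27173262242513, 'cx': 317.83935301288227, 'cy': 203.29063319184542, 'cam_to_world': array([[-5.40209266e-01,  4.84510008e-01, -6.88058138e-01,
        -4.67930827e+02],
       [-8.41230945e-01, -3.32735760e-01,  4.26165943e-01,
         5.26666071e+02],
       [-2.24598835e-02,  8.09034589e-01,  5.87331753e-01,
         9.03831689e+02],
       [ 0.00000000e+00,  0.00000000e+00,  0.00000000e+00,
         1.00000000e+00]])}
top {'fx': 388.4060503366892, 'fy': 388.4060503366892, 'cx': 328.0236713192321, 'cy': 201.62399332739543, 'cam_to_world': array([[-1.72001373e-02,  9.96511972e-01, -8.16580996e-02,
         4.02240773e+02],
       [-9.99798298e-01, -1.62947824e-02,  1.17406877e-02,
        -7.04193487e+01],
       [ 1.03691349e-02,  8.18435704e-02,  9.96591246e-01,
         1.29457763e+03],
       [ 0.00000000e+00,  0.00000000e+00,  0.00000000e+00,
         1.00000000e+00]])}
wrist {'fx': 297.9939504526479, 'fy': 297.9939504526479, 'cx': 320.1090603745161, 'cy': 200.87553580923023, 'cam_to_world': array([[ 3.99478890e-01, -8.74034899e-01, -
[... 287 characters left out ...]
000e+00]])}
{'time_s': 0.15, 'joints': array([ 9.84888719e-01,  2.45643259e-01,  1.55873959e+00, -1.73575434e-06,
        1.33869951e+00, -1.74093902e-01]), 'qvel': array([ 0.00038932, -0.00285769, -0.00310141, -0.00041592, -0.00018914,
        0.00116201]), 'effort': array([ 8.87175474e-05, -4.29988647e+01, -3.26552117e+01, -1.75870173e-04,
        3.64233943e-03, -2.53340090e-05]), 'tcp_pos': array([259.92772857, 595.29907519, 230.43710187]), 'tool_rot': array([ 2.04454688e-01,  9.78875746e-01, -6.92034365e-04, -2.75498610e-04]), 'ft_force': array([0.73980487, 0.24655354, 0.41191922]), 'moment': array([ 0.01590769,  0.01577935, -0.00707327]), 'grip_force': 0.0, 'opening': 85.3259411325251}
```

View pics/top0.png

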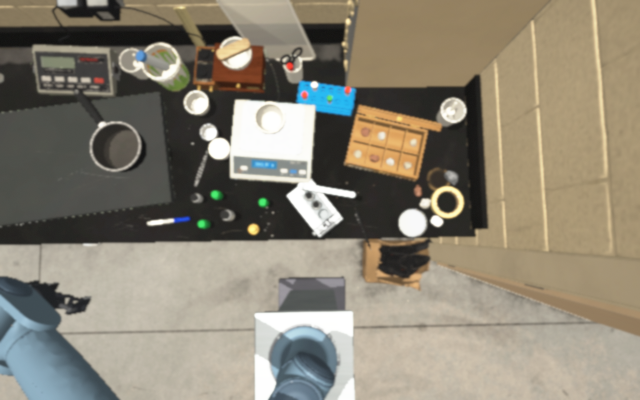

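View pics/scene0.png

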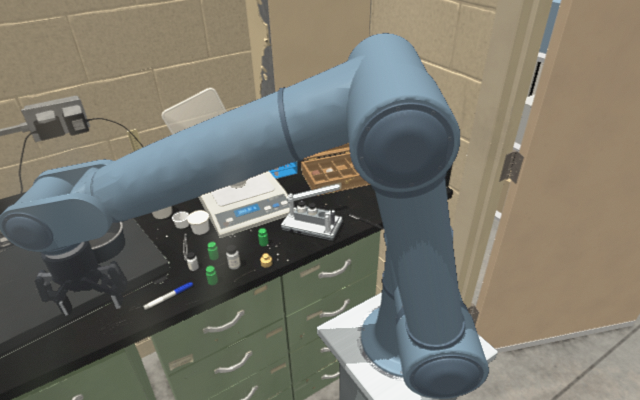

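The top view shows the shaker near (315,207), with its bar running (305,187) to (353,194). Two black-capped vials stand near (196,198) and (228,215) among green ones. I'll enlarge both views.

Run:
```python
from h import *
a=load('top0.png')['image'][170:240,180:365]; b=load('scene0.png')['image'][175:290,170:350]
a=cv2.resize(a,None,fx=4,fy=4,interpolation=cv2.INTER_CUBIC);b=cv2.resize(b,None,fx=2.5,fy=2.5,interpolation=cv2.INTER_CUBIC)
o=np.zeros((a.shape[0]+b.shape[0],800,3),np.uint8);o[:a.shape[0],:a.shape[1]]=a;o[a.shape[0]:,:b.shape[1]]=b
print(a.shape,b.shape);cv2.imwrite('pics/crop1.png',o)
c=load('top0.png')
for p in [(196,198),(228,215),(315,207),(353,194),(305,187)]: print(p,plane(c,*p,50))
```

```text
(280, 740, 3) (288, 450, 3)
(196, 198) [522.79709933 338.00469014  50.        ]
(228, 215) [466.53813592 235.47387429  50.        ]
(315, 207) [487.58661743 -42.97431893  50.        ]
(353, 194) [ 527.55057733 -165.98868111   50.        ]
(305, 187) [552.72023918 -11.68969534  50.        ]
```

View pics/crop1.png

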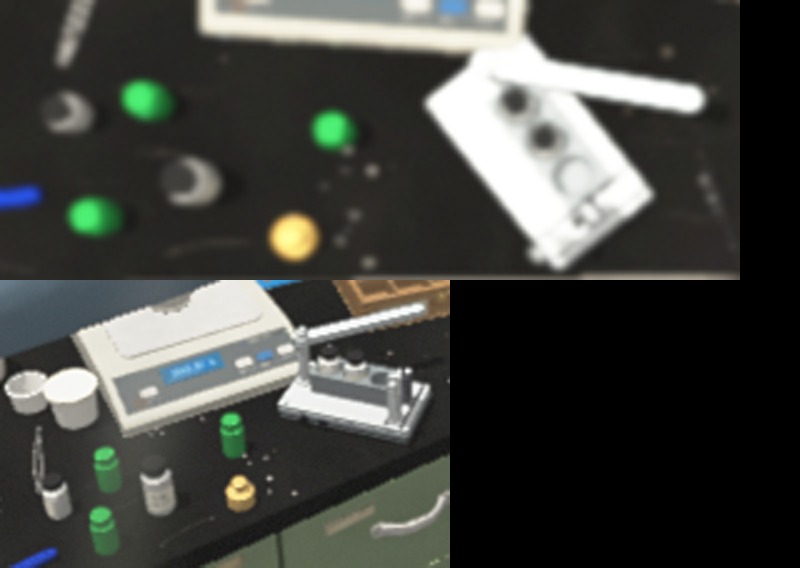

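The large-capped vial at top px (228,215) is the big one. The smaller, at about (194,197), is the loose vial. The empty pocket is at the shaker's lower-right end. I'll move the wrist camera over the vials.

Call:
drive_tool --pt "-0.072 -0.027 0 0 0 0 -1" --pt "-0.072 -0.027 0 0 0 0 -1" --pt "-0.072 -0.027 0 0 0 0 -1" --pt "-0.072 -0.027 0 0 0 0 -1" --pt "-0.072 -0.027 0 0 0 0 -1" --pt "-0.072 -0.027 0 0 0 0 -1" --pt "-0.072 -0.027 0 0 0 0 -1" --pt "-0.072 -0.027 0 0 0 0 -1"

```text
time_s: 0.95
tcp_pos: [526.0, 337.0, 231.0]
tool_rot: [0.204, 0.979, -0.0, -0.0]
ft_force: [0.7, 0.7, -0.5]
opening: 85.5
grip_force: 0.0
```

Run:
```python
from h import *
c=cap('wrist','w1.png'); s=env.read_state(); print(s['tcp_pos'],s['tool_rot'],s['joints'],s['time_s'])
P=tri((load('top0.png'),193.8,197.5),(load('scene0.png'),192,255)); print(P,proj(c,P))
P=tri((load('top0.png'),225,214.5),(load('scene0.png'),231.5,248.5)); print(P,proj(c,P))
```

```text
[530.59471236 332.23627536 231.06808865] [ 0.20717516  0.97830178 -0.00116434  0.00164925] [ 0.38013893  0.18987056  1.62275549 -0.00388278  1.32751867 -0.77235078] 1.0
[523.41551223 342.51451763  52.17427154] [322.96131467 176.20700567]
[467.39335728 240.74481289  66.9255427 ] [212.72178798 169.3659866 ]
```

View pics/w1.png

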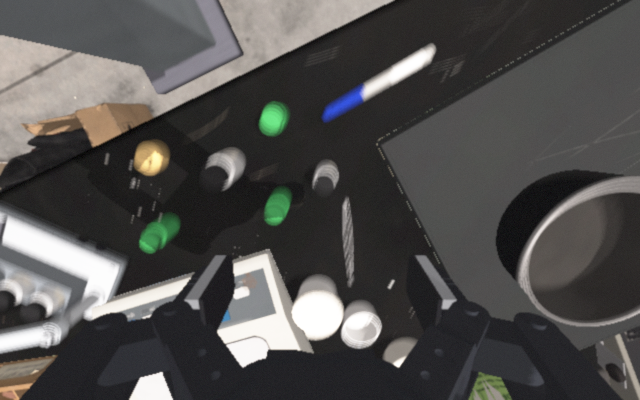

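Run:
```python
from h import *
c=cap('wrist','w2.png'); s=env.read_state(); print(s['tcp_pos'],s['tool_rot'],s['joints'])
im=c['image']
a=cv2.resize(im[145:215,285:365],None,fx=7,fy=7,interpolation=cv2.INTER_CUBIC)
a=np.clip(a.astype(float)*1.8+20,0,255).astype(np.uint8)
for i in range(0,8): cv2.putText(a,str(285+10*i),(70*i,10),0,.35,(0,255,255));cv2.line(a,(70*i,0),(70*i,489),(0,90,90),1)
for i in range(0,7): cv2.putText(a,str(145+10*i),(0,70*i+10),0,.35,(0,255,255));cv2.line(a,(0,70*i),(559,70*i),(0,90,90),1)
cv2.imwrite('pics/crop2.png',a)
g=cv2.cvtColor(im,cv2.COLOR_BGR2GRAY)
for n,z in((52,52),(0,0)):
  for uv in ((323,187),(326,168)): print(z,uv,plane(c,*uv,z))
```

```text
[528.29730619 334.69973279 230.96847353] [ 2.07501054e-01  9.78234583e-01 -4.71402496e-04  4.37245648e-04] [ 3.84212217e-01  1.88960377e-01  1.62398206e+00 -1.30884134e-03
  1.32845241e+00 -7.68230617e-01]
52 (323, 187) [540.0510709  332.29885517  52.        ]
52 (326, 168) [521.62753351 343.97956324  52.        ]
0 (323, 187) [553.11806142 327.014058     0.        ]
0 (326, 168) [531.72194297 340.57941238   0.        ]
```

View pics/crop2.png

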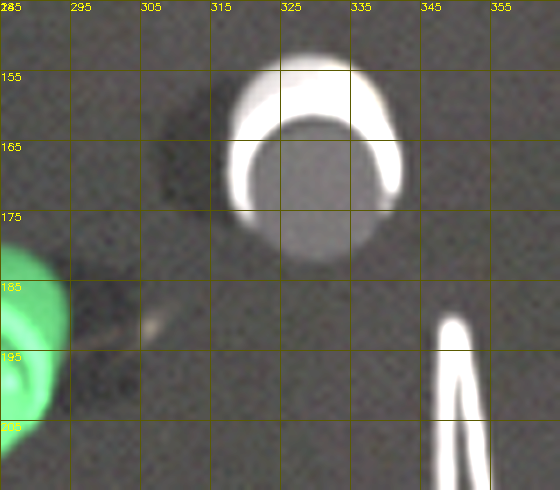

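Call:
drive_tool --pt "0 0 0.013 0 0 0.187 -0.1" --pt "0 0 0.013 0 0 0.187 -0.1" --pt "0 0 0.013 0 0 0.187 -0.1" --pt "0 0 0.013 0 0 0.187 -0.1" --pt "0 0 0.013 0 0 0.187 -0.1" --pt "0 0 0.013 0 0 0.187 -0.1" --pt "0 0 0.013 0 0 0.187 -0.1" --pt "0 0 0.013 0 0 0.187 -0.1"

```text
time_s: 1.85
tcp_pos: [524.2, 339.1, 168.2]
tool_rot: [0.715, 0.7, -0.0, -0.0]
ft_force: [-0.4, 0.2, 0.4]
opening: 46.9
grip_force: 0.0
```

Call:
drive_tool --pt "0 0 0.013 0 0 0.187 -0.1" --pt "0 0 0.013 0 0 0.187 -0.1" --pt "0 0 0.013 0 0 0.187 -0.1" --pt "0 0 0.013 0 0 0.187 -0.1" --pt "0 0 0.013 0 0 0.187 -0.1" --pt "0 0 0.013 0 0 0.187 -0.1" --pt "0 0 0 0 0 0 -0.1" --pt "0 0 0 0 0 0 -0.1"

```text
time_s: 2.65
tcp_pos: [524.5, 338.9, 121.9]
tool_rot: [0.943, 0.332, -0.0, -0.0]
ft_force: [-0.4, -0.2, 0.2]
opening: 46.8
grip_force: 0.0
```

```bash
cat >> h.py <<'E'
def grid(im,x0,y0,x1,y1,k,f,gain=1.,st=10):
    a=cv2.resize(im[y0:y1,x0:x1],None,fx=k,fy=k,interpolation=cv2.INTER_CUBIC)
    a=np.clip(a.astype(float)*gain,0,255).astype(np.uint8)
    for u in range(x0,x1,st): cv2.line(a,((u-x0)*k,0),((u-x0)*k,9999),(0,90,90),1);cv2.putText(a,str(u),((u-x0)*k,10),0,.35,(0,255,255))
    for v in range(y0,y1,st): cv2.line(a,(0,(v-y0)*k),(9999,(v-y0)*k),(0,90,90),1);cv2.putText(a,str(v),(0,(v-y0)*k+10),0,.35,(0,255,255))
    cv2.imwrite('pics/'+f,a)
from scipy.spatial.transform import Rotation as R
def totool(target,yaw_y=None):
    s=env.read_state(); M=R.from_quat(s['tool_rot']).as_matrix(); d=M.T@(np.array(target)-s['tcp_pos'])
    print('tcp',s['tcp_pos'].round(1),'yhead',np.degrees(np.arctan2(M[1,1],M[0,1])).round(2),'zax',M[:,2].round(4),'shift',d.round(1),'units',(d/600).round(4),'t',s['time_s'])
E
python3 - <<'E'
from h import *
c=cap('wrist','w3.png'); s=env.read_state(); print(s['opening'],s['joints'])
totool([526.4,346.4,122])
P=plane(load('w2.png'),329.9,171.3,52);print(P); p=proj(c,P); print(p)
u,v=p.astype(int); u0,v0=max(u-60,0),max(v-50,0)
grid(c['image'],u0,v0,min(u0+120,640),min(v0+100,400),6,'crop3.png',1.6)
E
```

```text
46.864166052207985 [3.92194442e-01 3.02992275e-01 1.69841671e+00 8.25427716e-05
 1.13991738e+00 1.28635889e+00]
tcp [524.9 339.  122.4] yhead -51.23 zax [ 2.e-04  2.e-04 -1.e+00] shift [ 5.9 -4.8  0.4] units [ 0.0098 -0.0081  0.0006] t 2.7
[526.74286405 346.43540368  52.        ]
[315.47972505 205.44066453]
```

View pics/crop3.png

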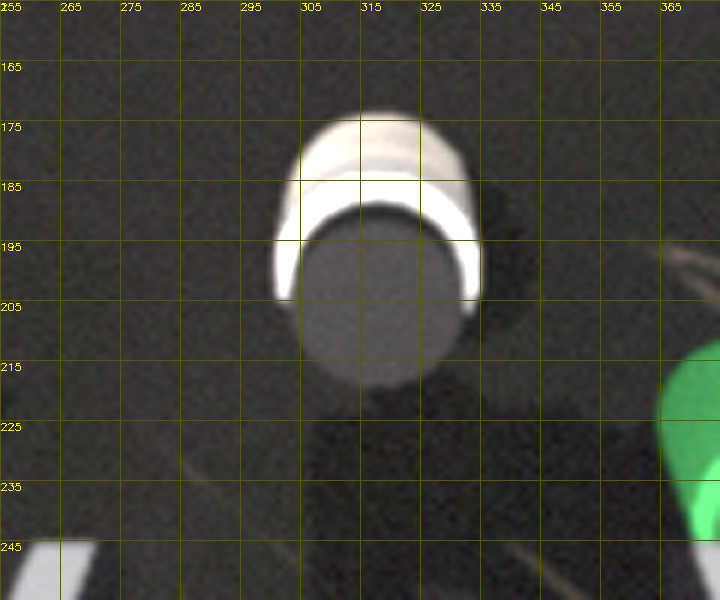

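Cap centre in w3 is (317.6,204.9), against a prediction of (315.5,205.4), so the views agree. A green vial's left edge is at x=364.

Run:
```python
from h import *
a,b=load('w2.png'),load('w3.png')
P=tri((a,329.9,171.3),(b,317.6,204.9));print(P, proj(a,P),proj(b,P))
for c in(a,b):
  m=cv2.inRange(cv2.cvtColor(c['image'],cv2.COLOR_BGR2HSV),(45,90,60),(80,255,255)); n,l,s,ce=cv2.connectedComponentsWithStats(m)
  for i in range(1,n):
    if s[i,4]>80: print(ce[i],s[i],plane(c,*ce[i],25))
totool([P[0],P[1],24])
```

```text
[527.37412696 345.68843939  49.96940246] [329.45119558 171.69176284] [316.80538248 204.56308566]
[277.34418605 106.76589147] [263  93  30  28 645] [441.19856201 320.18155785  25.        ]
[281.23400936 195.6723869 ] [269 180  26  32 641] [536.22213896 278.35895524  25.        ]
[162.05995475 223.73868778] [142 207  41  34 884] [508.61897835 124.29213022  25.        ]
[384.58333333 233.61713836] [ 364  211   41   48 1272] [537.03806103 277.64524071  25.        ]
[283.72841727 283.27877698] [ 269  256   29   55 1112] [441.23458715 316.51472347  25.        ]
tcp [524.9 339.  122.4] yhead -51.23 zax [ 2.e-04  2.e-04 -1.e+00] shift [ 6.1 -3.7 98.4] units [ 0.0102 -0.0061  0.164 ] t 2.7
```

Call:
drive_tool --pt "0.0102 -0.0062 0 0 0 0 -0.1" --pt "0 0 0.03 0 0 0 -0.1" --pt "0 0 0.03 0 0 0 -0.1" --pt "0 0 0.03 0 0 0 -0.1" --pt "0 0 0.03 0 0 0 -0.1" --pt "0 0 0.03 0 0 0 -0.1" --pt "0 0 0.014 0 0 0 -0.1" --pt "0 0 0 0 0 0 -0.1"

```text
time_s: 3.5
tcp_pos: [526.5, 344.9, 22.0]
tool_rot: [0.944, 0.331, -0.001, 0.0]
ft_force: [-0.5, -0.5, 0.7]
opening: 47.4
grip_force: 0.0
```

Call:
drive_tool --pt "0 0 0 0 0 0 1" --pt "0 0 0 0 0 0 1" --pt "0 0 0 0 0 0 1" --pt "0 0 0 0 0 0 1" --pt "0 0 0 0 0 0 1" --pt "0 0 0 0 0 0 1" --pt "0 0 0 0 0 0 1" --pt "0 0 0 0 0 0 1"

```text
time_s: 4.3
tcp_pos: [528.3, 345.6, 24.7]
tool_rot: [0.944, 0.33, 0.001, -0.0]
ft_force: [-0.3, 0.7, 6.4]
opening: 25.0
grip_force: 59.2
```

Call:
drive_tool --pt "0 0 -0.03 0 0 0 1" --pt "0 0 -0.06 0 0 0 1" --pt "0 0 -0.07 0 0 0 1" --pt "0 0 -0.06 0 0 0 1" --pt "-0.048 0.049 0 0 0 0 1" --pt "-0.048 0.049 0 0 0 0 1" --pt "-0.048 0.049 0 0 0 0 1" --pt "-0.048 0.049 0 0 0 0 1"

```text
time_s: 5.1
tcp_pos: [510.1, 180.2, 156.3]
tool_rot: [0.944, 0.331, 0.0, 0.0]
ft_force: [0.5, 0.0, -1.2]
opening: 25.1
grip_force: 59.0
```

Call:
drive_tool --pt "-0.048 0.049 0 0 0 0 1" --pt "-0.048 0.049 0 0 0 0 1" --pt "-0.048 0.049 0 0 0 0 1" --pt "0 0 0 0 0 0 1" --pt "0 0 0 0 0 0 1" --pt "0 0 0 0 0 0 1" --pt "0 0 0 0 0 0 1" --pt "0 0 0 0 0 0 1"

```text
time_s: 5.9
tcp_pos: [498.2, 59.7, 155.7]
tool_rot: [0.944, 0.331, -0.0, -0.0]
ft_force: [-0.0, -0.5, -0.7]
opening: 25.0
grip_force: 59.0
```

Run:
```python
from h import *
c=cap('wrist','w4.png'); s=env.read_state(); print(s['opening'],s['ft_force'])
totool([465,-70,150])
```

```text
25.132035226103223 [ 0.23539123 -0.3791856  -0.79348671]
tcp [498.2  59.5 155.6] yhead -51.32 zax [-2.e-04  0.e+00 -1.e+00] shift [-106.9   80.3    5.6] units [-0.1782  0.1339  0.0094] t 5.95
```

View pics/w4.png

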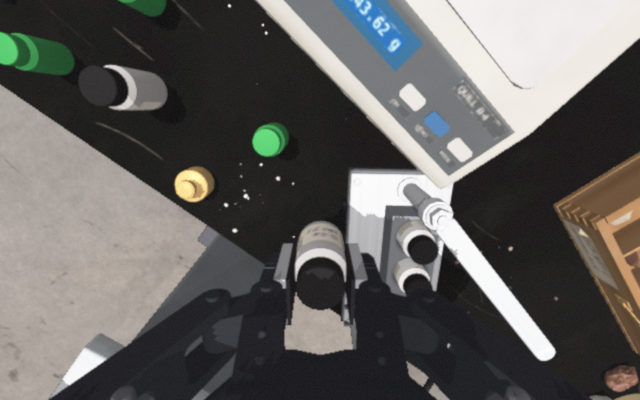

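The wrist view shows the pivot nut near (437,213), the bar end near (545,353), and seated caps near (422,248) and (413,283). The empty pocket is hidden by the gripper, so I'll move past the stop end.

Call:
drive_tool --pt "-0.064 0.027 0 0 0 0 1" --pt "-0.064 0.027 0 0 0 0 1" --pt "-0.064 0.027 0 0 0 0 1" --pt "-0.064 0.027 0 0 0 0 1" --pt "-0.064 0.027 0 0 0 0 1" --pt "0 0 0 0 0 0 1" --pt "0 0 0 0 0 0 1" --pt "0 0 0 0 0 0 1"

```text
time_s: 6.75
tcp_pos: [399.1, -123.6, 155.7]
tool_rot: [0.944, 0.331, 0.0, -0.0]
ft_force: [-0.6, 0.1, 0.5]
opening: 25.2
grip_force: 59.0
```

Run:
```python
from h import *
c=cap('wrist','w5.png'); s=env.read_state(); print(s['opening'],s['ft_force'])
totool([465,-70,150]); print(proj(c,[465,-70,58]))
grid(c['image'],120,0,520,300,2,'v5.png',1,20)
```

```text
25.10640631005595 [-0.02017325 -0.50359006 -0.26750027]
tcp [ 399.2 -123.4  155.6] yhead -51.29 zax [-2.e-04  4.e-04 -1.e+00] shift [84.8 -0.5  5.6] units [ 0.1413 -0.0008  0.0094] t 6.8
[320.59747525  96.58610433]
```

View pics/v5.png

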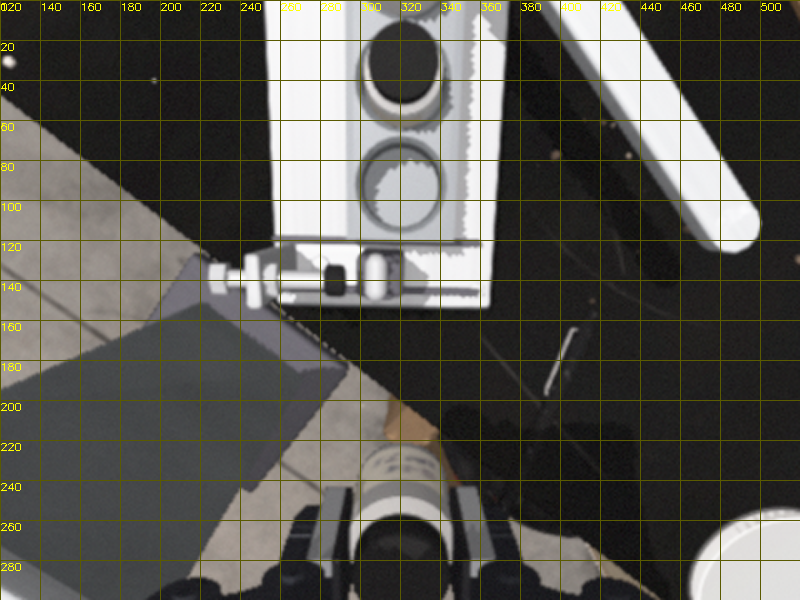

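v5 shows the empty pocket mouth centred near (320.3,91.7), cap 2 at (321.5,31), and the rubber tip of the stop near (294.5,140). The roller is near (307,137) and the bar end near (487,118).

Run:
```python
from h import *
a,b=load('w5.png'),load('w4.png')
p3=plane(a,320.3,91.7,58); c2=plane(a,321.2,30.8,86); print('p3',p3,'cap2',c2,'tri cap2',tri((a,321.2,30.8),(b,413,283)))
nut=plane(b,438,214,108); print('nut',nut)
h=lambda d:np.degrees(np.arctan2(d[1],d[0]))
print('heads', h(c2-p3),h(nut-p3),np.linalg.norm((c2-p3)[:2]),np.linalg.norm((nut-p3)[:2]))
e=lambda x,y:plane(a,120+x/2-.25,y/2-.25,28)
print('edge R',h(e(507,20)-e(490,300)),'L',h(e(265.5,20)-e(278,300)), 'width',np.linalg.norm(e(490,300)-e(278,300)))
print('rub',plane(a,294.4,139.7,94),'roll',plane(a,307,137,86),'barend',plane(a,120+735/2,235/2,100))
totool([p3[0],p3[1],130])
```

```text
p3 [467.59549399 -67.62679599  58.        ] cap2 [495.39085023 -46.08580025  86.        ] tri cap2 [496.17704764 -44.35921811  76.30662145]
nut [554.11559198   2.52067812 108.        ]
heads 37.77516227439187 39.03393195291995 35.16527159524414 111.38400010745418
edge R 37.82911152392575 L 37.71235330863405 width 95.99813086798848
rub [431.53933864 -74.04950737  94.        ] roll [437.47591016 -79.82121155  86.        ] barend [ 521.34512952 -162.51488842  100.        ]
tcp [ 399.2 -123.4  155.6] yhead -51.29 zax [-2.e-04  4.e-04 -1.e+00] shift [88.3 -0.7 25.6] units [ 0.1471 -0.0012  0.0427] t 6.8
```

Call:
drive_tool --pt "0.025 0 0 0 0 0 1" --pt "0.025 0 0 0 0 0 1" --pt "0.025 0 0 0 0 0 1" --pt "0 0 0 0 0 0 1" --pt "0 0 0 0 0 0 1" --pt "0 0 0 0 0 0 1" --pt "0 0 0 0 0 0 1" --pt "0 0 0 0 0 0 1"

```text
time_s: 7.6
tcp_pos: [433.7, -96.5, 155.7]
tool_rot: [0.944, 0.33, -0.0, 0.0]
ft_force: [-0.7, 0.5, 0.1]
opening: 25.0
grip_force: 59.0
```

Run:
```python
from h import *
c=cap('wrist','w6.png')
totool([467.6,-67.6,130]); print(proj(c,[467.6,-67.6,58]))
grid(c['image'],240,0,400,300,2,'v6.png',1,20)
```

```text
tcp [433.7 -96.5 155.7] yhead -51.43 zax [ 1.e-04 -1.e-04 -1.e+00] shift [44.5 -1.5 25.7] units [ 0.0742 -0.0025  0.0429] t 7.65
[319.51732794 149.69643761]
```

View pics/v6.png

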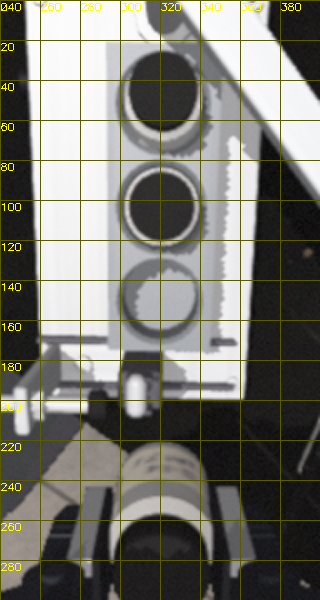

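In v6 the pocket mouth is at (319.8,149.8), which matches the prediction (319.5,149.7). Caps 2 and 1 are at (320.3,103.8) and (321.3,44.8), and the rubber tip is at about (293,202).

Run:
```python
from h import *
a,b=load('w5.png'),load('w6.png')
P=tri((a,320.3,91.7),(b,319.8,149.8)); C2=tri((a,321.2,30.8),(b,320.3,103.8)); print('p3',P,'cap2',C2)
c1=plane(b,321.3,44.8,86);c2=plane(b,320.3,103.8,86); p=plane(b,319.8,149.8,58)
h=lambda d:np.degrees(np.arctan2(d[1],d[0]))
print(c1,c2,p,h(c1-p),h(c2-p),h(c1-c2)); print('rub',tri((a,294.4,139.7),(b,292.8,202)))
totool([467.6,-67.4,120])
```

```text
p3 [467.64929627 -67.71843779  58.33582165] cap2 [495.28018994 -46.2344413   86.83705556]
[523.91687481 -24.23642098  86.        ] [495.31421294 -46.26907827  86.        ] [467.67723778 -67.82965381  58.        ] 37.78046665561078 37.959044709477936 37.60709417637088
rub [431.34181562 -73.34022806  96.35790066]
tcp [433.7 -96.5 155.7] yhead -51.43 zax [ 1.e-04 -1.e-04 -1.e+00] shift [44.6 -1.7 35.7] units [ 0.0744 -0.0028  0.0596] t 7.65
```

Call:
drive_tool --pt "0.025 -0.0025 0 0 0 0 1" --pt "0.025 0 0 0 0 0 1" --pt "0.025 0 0 0 0 0 1" --pt "0 0 0.02 0 0 0 1" --pt "0 0 0.03 0 0 0 1" --pt "0 0 0.03 0 0 0 1" --pt "0 0 0.03 0 0 0 1" --pt "0 0 0 0 0 0 1"

```text
time_s: 8.45
tcp_pos: [465.4, -66.4, 86.4]
tool_rot: [0.944, 0.33, -0.003, -0.002]
ft_force: [0.1, -0.3, -1.3]
opening: 25.3
grip_force: 59.0
```

Call:
drive_tool --pt "0 0 0.009 0 0 0 1" --pt "0 0 0.009 0 0 0 1" --pt "0 0 0.009 0 0 0 1" --pt "0 0 0 0 0 0 1" --pt "0 0 0 0 0 0 1" --pt "0 0 0 0 0 0 1" --pt "0 0 0 0 0 0 1" --pt "0 0 0 0 0 0 1"

```text
time_s: 9.25
tcp_pos: [468.3, -67.1, 73.7]
tool_rot: [0.944, 0.331, 0.0, 0.0]
ft_force: [0.7, 0.1, -0.4]
opening: 25.2
grip_force: 59.0
```

Call:
drive_tool --pt "0 0 0.004 0 0 0 1" --pt "0 0 0.004 0 0 0 1" --pt "0 0 0.004 0 0 0 1" --pt "0 0 0.004 0 0 0 1" --pt "0 0 0.004 0 0 0 1" --pt "0 0 0 0 0 0 1" --pt "0 0 0 0 0 0 1" --pt "0 0 0 0 0 0 1"

```text
time_s: 10.05
tcp_pos: [468.3, -67.1, 61.6]
tool_rot: [0.944, 0.33, 0.0, 0.0]
ft_force: [0.1, -0.0, -0.6]
opening: 24.6
grip_force: 59.0
```

Call:
drive_tool --pt "0 0 0.0015 0 0 0 1" --pt "0 0 0.001 0 0 0 1" --pt "0 0 0 0 0 0 1" --pt "0 0 0 0 0 0 1" --pt "0 0 0 0 0 0 1" --pt "0 0 0 0 0 0 1" --pt "0 0 0 0 0 0 1" --pt "0 0 0 0 0 0 1"

```text
time_s: 10.85
tcp_pos: [468.2, -67.1, 60.0]
tool_rot: [0.944, 0.33, -0.0, 0.0]
ft_force: [0.6, -0.1, 0.1]
opening: 25.1
grip_force: 59.0
```

Call:
drive_tool --pt "0 0 0.0015 0 0 0 1" --pt "0 0 0 0 0 0 0.3" --pt "0 0 0 0 0 0 0.1" --pt "0 0 0 0 0 0 -0.05" --pt "0 0 0 0 0 0 -0.05" --pt "0 0 0 0 0 0 -0.05" --pt "0 0 -0.01 0 0 0 -0.05" --pt "0 0 -0.02 0 0 0 -0.05"

```text
time_s: 11.65
tcp_pos: [467.4, -66.8, 77.0]
tool_rot: [0.944, 0.33, -0.001, -0.001]
ft_force: [-0.6, 0.4, -0.3]
opening: 45.2
grip_force: 0.0
```

Call:
drive_tool --pt "0 0 -0.03 0 0 0 -0.05" --pt "0 0 -0.05 0 0 0 -0.05" --pt "0 0 -0.05 0 0 0 -0.05" --pt "-0.04 0 0 0 0 0 -0.05" --pt "-0.04 0 0 0 0 0 -0.05" --pt "-0.04 0 0 0 0 0 1" --pt "0 0 0 0 0 0 1" --pt "0 0 0 0 0 0 1"

```text
time_s: 12.45
tcp_pos: [412.2, -112.3, 156.1]
tool_rot: [0.944, 0.33, 0.001, 0.001]
ft_force: [-0.1, -1.2, 0.7]
opening: 1.5
grip_force: 0.0
```

Run:
```python
from h import *
c=cap('wrist','w7.png')
totool([467.6,-67.6,130]); print(proj(c,[467.65,-67.75,86]))
grid(c['image'],200,0,580,300,2,'v7.png',1,20)
```

```text
tcp [ 412.4 -112.   155.9] yhead -51.42 zax [ 1.5e-03 -5.0e-04 -1.0e+00] shift [70.8 -0.4 26. ] units [ 0.118  -0.0006  0.0433] t 12.5
[320.96197967 116.71405219]
```

View pics/v7.png

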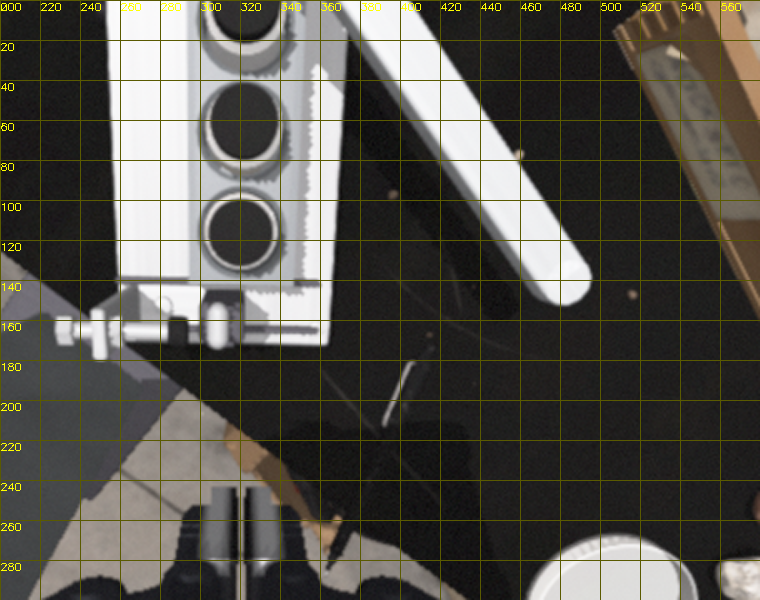

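The vial sits in the third pocket: cap centre (320.3,115.8) against (321,116.7) predicted for z=86. Next I'll measure the bar angle numerically.

```bash
cat >> h.py <<'E'
YS=np.array([np.cos(np.radians(37.8)),np.sin(np.radians(37.8))]); XS=np.array([YS[1],-YS[0]]); PIV=np.array([467.65,-67.75])+108*YS
def sh(p): d=np.array(p)[:2]-PIV; return np.array([d@XS,d@YS])   # shaker axes, origin at pivot
def un(q): return PIV+q[0]*XS+q[1]*YS
E
python3 - <<'E'
from h import *
c=load('w7.png'); g=cv2.cvtColor(c['image'],cv2.COLOR_BGR2GRAY)
L=[];Rr=[]
for v in range(20,125,6):
    row=g[v,375:520]; k=np.where(row>190)[0]
    if len(k)==0: print(v,'-');continue
    l,r=375+k[0]-.5,375+k[-1]+.5; L.append(sh(plane(c,l,v,100)));Rr.append(sh(plane(c,r,v,100)))
L=np.array(L);Rr=np.array(Rr)
for n,A in(('L',L),('R',Rr)):
    vx,vy,x0,y0=cv2.fitLine(A.astype(np.float32),cv2.DIST_HUBER,0,.01,.01).ravel()
    if vy>0: vx,vy=-vx,-vy
    th=np.arctan2(vx,-vy); off=np.array([x0,y0])@[np.cos(th),np.sin(th)]; print(n,'theta',th,'offset of edge from pivot',off)
E
```

```text
L theta 0.72485113 offset of edge from pivot -7.7015457
R theta 0.7222878 offset of edge from pivot 7.7464867
```

Call:
drive_tool --pt "0 0 0 0 0 -0.18 1" --pt "0 0 0 0 0 -0.18 1" --pt "0 0 0 0 0 -0.18 1" --pt "0 0 0 0 0 -0.18 1" --pt "0 0 0 0 0 -0.18 1" --pt "0 0 0 0 0 0 1" --pt "0 0 0 0 0 0 1" --pt "0 0 0 0 0 0 1"

```text
time_s: 13.3
tcp_pos: [412.1, -111.8, 155.2]
tool_rot: [0.772, 0.636, 0.0, 0.0]
ft_force: [0.3, 0.4, -0.9]
opening: -0.2
grip_force: 0.0
```

Run:
```python
from h import *
q=un([130.6,-91.4]);print(q); totool([*q,91])
```

```text
[ 560.81223441 -160.76998753]
tcp [ 412.1 -111.8  155.2] yhead -10.99 zax [ 1.e-04  0.e+00 -1.e+00] shift [-19.8 155.3  64.2] units [-0.033   0.2588  0.107 ] t 13.3
```

Call:
drive_tool --pt "-0.008 0.065 0 0 0 0 1" --pt "-0.008 0.065 0 0 0 0 1" --pt "-0.008 0.065 0 0 0 0 1" --pt "-0.008 0.065 0 0 0 0 1" --pt "0 0 0 0 0 0 1" --pt "0 0 0.036 0 0 0 1" --pt "0 0 0.036 0 0 0 1" --pt "0 0 0.036 0 0 0 1"

```text
time_s: 14.1
tcp_pos: [561.1, -160.0, 89.6]
tool_rot: [0.771, 0.636, -0.0, -0.0]
ft_force: [1.0, -1.1, -0.6]
opening: 0.0
grip_force: 0.0
```

Call:
drive_tool --pt "0 -0.004 0 0 0 0 1" --pt "0 -0.004 0 0 0 0 1" --pt "0 -0.004 0 0 0 0 1" --pt "0 -0.004 0 0 0 0 1" --pt "0 0 0 0 0 0 1" --pt "0 0 0 0 0 0 1" --pt "0 0 0 0 0 0 1" --pt "0 0 0 0 0 0 1"

```text
time_s: 14.9
tcp_pos: [552.1, -158.6, 90.4]
tool_rot: [0.771, 0.637, 0.0, 0.0]
ft_force: [0.4, 0.5, -0.7]
opening: 0.3
grip_force: 0.0
```

Run:
```python
from h import *
s=env.read_state(); q=sh(s['tcp_pos']); t=.723; print('along',q@[np.sin(t),-np.cos(t)],'across',q@[np.cos(t),np.sin(t)]); totool([*s['tcp_pos'][:2],91])
```

```text
along 154.41198159717152 across 28.49829739209749
tcp [ 552.1 -158.6   90.4] yhead -10.91 zax [ 2.e-04 -1.e-04 -1.e+00] shift [-0.   0.  -0.6] units [-0.     0.    -0.001] t 14.9
```

Call:
drive_tool --pt "-0.0015 -0.0103 0 0 0 0.051 1" --pt "-0.0015 -0.0103 0 0 0 0.051 1" --pt "-0.0015 -0.0103 0 0 0 0.051 1" --pt "-0.0015 -0.0103 0 0 0 0.051 1" --pt "-0.0015 -0.0103 0 0 0 0.051 1" --pt "-0.0015 -0.0103 0 0 0 0.051 1" --pt "-0.0015 -0.0103 0 0 0 0.051 1" --pt "0 0 0 0 0 0 1"

```text
time_s: 15.7
tcp_pos: [508.6, -151.1, 90.2]
tool_rot: [0.853, 0.523, -0.0, -0.0]
ft_force: [0.2, 0.1, 0.1]
opening: -0.0
grip_force: 0.0
```

```bash
cat >> h.py <<'E'
def rep():
    s=env.read_state(); M=R.from_quat(s['tool_rot']).as_matrix(); q=sh(s['tcp_pos']); t=np.arctan2(M[1,1],M[0,1])+np.radians(52.2)
    n=np.array([np.cos(t),np.sin(t)]); N=n[0]*XS+n[1]*YS
    print('toolth',t.round(3),'sh',q.round(2),'along',(q@[np.sin(t),-np.cos(t)]).round(1),'across',(q@n).round(1),'z',s['tcp_pos'][2].round(1),'Fn',(s['ft_force'][:2]@N).round(2),'F',s['ft_force'].round(1),s['time_s'])
def bar(c,lo,v0,v1,us,z=100):
    g=cv2.cvtColor(c['image'],cv2.COLOR_BGR2GRAY); return g
E
python3 - <<'E'
from h import *
rep(); c=cap('wrist','w8.png')
g=cv2.cvtColor(c['image'],cv2.COLOR_BGR2GRAY)
# expected bar edges at several radii for a set of angles: sample brightness across the bar at z=100
q=sh(env.read_state()['tcp_pos'])
for r in (60,90,110,125):
    A=np.arange(.2,.8,.01); vals=[]
    for a in A:
        p=un(r*np.array([np.sin(a),-np.cos(a)])); u,v=proj(c,[*p,100]); vals.append(int(g[int(round(v)),int(round(u))]) if 0<=u<639 and 0<=v<399 else -1)
    print(r,vals)
E
```

```text
toolth 0.44 sh [  90.95 -126.78] along 153.5 across 28.2 z 90.2 Fn 0.16 F [0.2 0.1 0.1] 15.7
60 [180, 120, 142, 124, 115, 131, 115, 113, 117, 115, 123, 126, 134, 159, 194, 206, 227, 246, 248, 248, 247, 246, 246, 247, 247, 248, 248, 249, 249, 248, 248, 249, 249, 249, 249, 249, 249, 249, 250, 247, 238, 162, 112, 128, 157, 162, 165, 163, 163, 165, 164, 165, 163, 162, 163, 160, 160, 162, 163, 166, 166]
90 [134, 126, 122, 119, 122, 129, 159, 174, 176, 175, 178, 180, 182, 173, 85, 63, 64, 64, 86, 183, 232, 245, 245, 243, 243, 244, 245, 246, 246, 245, 246, 246, 245, 245, 247, 246, 228, 141, 85, 22, 12, 15, 11, 18, 18, 15, 14, 22, 20, 14, 13, 10, 24, 23, 26, 25, 24, 27, 27, 24, 29]
110 [108, 158, 165, 166, 167, 167, 170, 124, 65, 65, 65, 55, 53, 60, 125, 154, 193, 237, 234, 232, 235, 231, 241, 244, 243, 242, 242, 243, 244, 243, 243, 243, 242, 244, 241, 208, 89, 35, 28, 18, 20, 22, 20, 14, 21, 17, 21, 21, 26, 27, 27, 28, 25, 28, 29, 27, 27, 31, 23, 24, 24]
125 [135, 142, 188, 225, 224, 211, 193, 120, 113, 109, 95, 76, 65, 86, 205, 230, 202, 231, 134, 67, 22, 24, 164, 242, 242, 240, 240, 240, 242, 241, 241, 240, 242, 241, 216, 95, 35, 27, 21, 22, 18, 27, 24, 18, 21, 24, 29, 30, 28, 30, 28, 30, 40, 30, 29, 25, 31, 30, 28, 28, 24]
```

Call:
drive_tool --pt "-0.0015 -0.0103 0 0 0 0.051 1" --pt "-0.0015 -0.0103 0 0 0 0.051 1" --pt "-0.0015 -0.0103 0 0 0 0.051 1" --pt "-0.0015 -0.0103 0 0 0 0.051 1" --pt "-0.0015 -0.0103 0 0 0 0.051 1" --pt "-0.0015 -0.0103 0 0 0 0.051 1" --pt "-0.0015 -0.0103 0 0 0 0.051 1" --pt "0 0 0 0 0 0 1"

```text
time_s: 16.55
tcp_pos: [469.6, -132.3, 90.3]
tool_rot: [0.917, 0.399, -0.0, -0.0]
ft_force: [1.1, -0.2, -0.6]
opening: -0.1
grip_force: 0.0
```

Run:
```python
from h import *
rep(); totool([*un([37,-153]),90.5])
```

```text
toolth 0.161 sh [  52.23 -146.03] along 152.5 across 28.2 z 90.3 Fn 0.96 F [ 1.1 -0.2 -0.6] 16.55
tcp [ 469.6 -132.3   90.3] yhead -42.98 zax [-1.e-04  1.e-04 -1.e+00] shift [ -4.4 -16.2  -0.2] units [-0.0074 -0.0269 -0.0004] t 16.55
```

Call:
drive_tool --pt "-0.001 -0.0045 0 0 0 0.045 1" --pt "-0.001 -0.0045 0 0 0 0.045 1" --pt "-0.001 -0.0045 0 0 0 0.045 1" --pt "-0.001 -0.0045 0 0 0 0.045 1" --pt "-0.001 -0.0045 0 0 0 0.045 1" --pt "-0.001 -0.0045 0 0 0 0.045 1" --pt "0 0 0 0 0 0 1" --pt "0 0 0 0 0 0 1"

```text
time_s: 17.35
tcp_pos: [456.6, -123.1, 90.4]
tool_rot: [0.954, 0.3, 0.0, 0.0]
ft_force: [0.0, 1.5, 0.5]
opening: -0.1
grip_force: 0.0
```

Run:
```python
from h import *
rep()
```

```text
toolth -0.051 sh [  36.97 -150.63] along 148.6 across 44.5 z 90.4 Fn -1.18 F [0.  1.5 0.5] 17.35
```

Call:
drive_tool --pt "-0.0035 -0.0025 0 0 0 0 1" --pt "-0.0035 -0.0025 0 0 0 0 1" --pt "0 -0.0025 0 0 0 0 1" --pt "0 -0.0025 0 0 0 0 1" --pt "0 -0.0025 0 0 0 0 1" --pt "0 -0.0025 0 0 0 0 1" --pt "0 0 0 0 0 0 1" --pt "0 0 0 0 0 0 1"

```text
time_s: 18.15
tcp_pos: [447.6, -117.8, 90.3]
tool_rot: [0.954, 0.299, 0.0, -0.0]
ft_force: [0.2, 0.4, 0.9]
opening: 0.3
grip_force: 0.0
```

Run:
```python
from h import *
rep()
```

```text
toolth -0.052 sh [  27.29 -154.49] along 152.9 across 35.3 z 90.3 Fn -0.26 F [0.2 0.4 0.9] 18.15
```

Call:
drive_tool --pt "0 -0.0025 0 0 0 0 1" --pt "0 -0.0025 0 0 0 0 1" --pt "0 0 0 0 0 0 1" --pt "0 0 0 0 0 0 1" --pt "0 0 0 0 0 0 1" --pt "0 0 0 0 0 0 1" --pt "0 0 0 0 0 0 1" --pt "0 0 0 0 0 0 1"

```text
time_s: 18.95
tcp_pos: [445.9, -115.5, 90.3]
tool_rot: [0.954, 0.299, -0.0, -0.0]
ft_force: [0.1, 0.5, 0.7]
opening: -0.4
grip_force: 0.0
```

Run:
```python
from h import *
rep()
```

```text
toolth -0.052 sh [  24.4  -154.39] along 152.9 across 32.4 z 90.3 Fn -0.31 F [0.1 0.5 0.7] 18.95
```

Call:
drive_tool --pt "0 -0.002 0 0 0 0 1" --pt "0 -0.002 0 0 0 0 1" --pt "0 0 0 0 0 0 1" --pt "0 0 0 0 0 0 1" --pt "0 0 0 0 0 0 1" --pt "0 0 0 0 0 0 1" --pt "0 0 0 0 0 0 1" --pt "0 0 0 0 0 0 1"

```text
time_s: 19.75
tcp_pos: [444.6, -113.5, 90.3]
tool_rot: [0.954, 0.299, -0.0, -0.0]
ft_force: [-0.3, -0.4, -0.2]
opening: -0.2
grip_force: 0.0
```

Call:
drive_tool --pt "0 -0.002 0 0 0 0 1" --pt "0 -0.001 0 0 0 0 1" --pt "0 0 0 0 0 0 1" --pt "0 0 0 0 0 0 1" --pt "0 0 0 0 0 0 1" --pt "0 0 0 0 0 0 1" --pt "0 0 0 0 0 0 1" --pt "0 0 0 0 0 0 1"

```text
time_s: 20.55
tcp_pos: [443.5, -112.0, 90.3]
tool_rot: [0.954, 0.299, -0.0, -0.0]
ft_force: [-0.8, 0.0, 0.4]
opening: -0.2
grip_force: 0.0
```

Run:
```python
from h import *
rep()
```

```text
toolth -0.052 sh [  20.18 -154.17] along 152.9 across 28.2 z 90.3 Fn -0.47 F [-0.8  0.   0.4] 20.55
```

Call:
drive_tool --pt "0 -0.001 0 0 0 0 1" --pt "0 -0.001 0 0 0 0 1" --pt "0 0 0 0 0 0 1" --pt "0 0 0 0 0 0 1" --pt "0 0 0 0 0 0 1" --pt "0 0 0 0 0 0 1" --pt "0 0 0 0 0 0 1" --pt "0 0 0 0 0 0 1"

```text
time_s: 21.35
tcp_pos: [442.9, -111.0, 90.3]
tool_rot: [0.954, 0.299, 0.0, 0.0]
ft_force: [0.6, -0.5, 0.2]
opening: -0.0
grip_force: 0.3
```

Call:
drive_tool --pt "0 -0.001 0 0 0 0 1" --pt "0 -0.001 0 0 0 0 1" --pt "0 0 0 0 0 0 1" --pt "0 0 0 0 0 0 1" --pt "0 0 0 0 0 0 1" --pt "0 0 0 0 0 0 1" --pt "0 0 0 0 0 0 1" --pt "0 0 0 0 0 0 1"

```text
time_s: 22.15
tcp_pos: [442.4, -110.3, 90.5]
tool_rot: [0.954, 0.299, 0.0, 0.0]
ft_force: [3.1, -5.1, -0.8]
opening: 0.3
grip_force: 2.2
```

Run:
```python
from h import *
rep(); c=cap('wrist','w9.png'); g=cv2.cvtColor(c['image'],cv2.COLOR_BGR2GRAY)
for r in (50,70,90,110):
    A=np.arange(-.3,.3,.01); vals=[]
    for a in A:
        p=un(r*np.array([np.sin(a),-np.cos(a)])); u,v=proj(c,[*p,100]); vals.append(int(g[int(round(v)),int(round(u))]) if 0<=u<639 and 0<=v<399 else -1)
    print(r,np.arcsin(8/r).round(3),vals)
```

```text
toolth -0.052 sh [  18.18 -154.  ] along 152.8 across 26.2 z 90.5 Fn 5.94 F [ 3.1 -5.1 -0.8] 22.15
50 0.161 [244, 246, 246, 244, 244, 244, 244, 238, 218, 197, 195, 195, 188, 199, 229, 242, 246, 246, 247, 246, 244, 245, 245, 245, 245, 245, 246, 247, 246, 245, 245, 245, 245, 245, 245, 245, 246, 245, 245, 246, 246, 244, 236, 217, 176, 130, 79, 43, 21, 19, 39, 156, 178, 191, 192, 191, 193, 183, 156, 129]
70 0.115 [238, 239, 240, 239, 239, 239, 239, 240, 242, 242, 243, 240, 240, 241, 224, 192, 185, 187, 226, 245, 245, 244, 243, 242, 243, 243, 243, 244, 244, 243, 243, 243, 244, 244, 244, 244, 244, 244, 238, 182, 102, 81, 29, 33, 29, 32, 31, 113, 205, 204, 139, 122, 114, 87, 89, 116, 123, 189, 186, 184]
90 0.089 [234, 236, 239, 238, 236, 232, 235, 235, 233, 235, 236, 235, 237, 237, 240, 238, 236, 237, 182, 193, 229, 243, 243, 240, 239, 241, 240, 242, 242, 240, 240, 240, 240, 241, 242, 241, 219, 130, 99, 101, 98, 88, 92, 112, 113, 114, 114, 116, 115, 117, 164, 180, 178, 177, 161, 160, 158, 158, 165, 167]
110 0.073 [22, 25, 26, 24, 156, 230, 230, 233, 235, 231, 233, 232, 229, 230, 231, 231, 234, 235, 231, 232, 204, 194, 237, 241, 238, 237, 237, 239, 240, 239, 239, 238, 238, 239, 230, 162, 89, 29, 32, 45, 159, 99, 77, 88, 94, 115, 171, 172, 172, 164, 161, 157, 158, 186, 236, 235, 232, 230, 232, 234]
```

Call:
drive_tool --pt "0 -0.001 0 0 0 0 1" --pt "0 -0.001 0 0 0 0 1" --pt "0 0 0 0 0 0 1" --pt "0 0 0 0 0 0 1" --pt "0 0 0 0 0 0 1" --pt "0 0 0 0 0 0 1" --pt "0 0 0 0 0 0 1" --pt "0 0 0 0 0 0 1"

```text
time_s: 23.0
tcp_pos: [441.9, -109.6, 90.6]
tool_rot: [0.954, 0.299, 0.0, 0.001]
ft_force: [1.6, -5.1, -0.4]
opening: 0.0
grip_force: 2.7
```

Call:
drive_tool --pt "0 -0.001 0 0 0 0 1" --pt "0 -0.001 0 0 0 0 1" --pt "0 0 0 0 0 0 1" --pt "0 0 0 0 0 0 1" --pt "0 0 0 0 0 0 1" --pt "0 0 0 0 0 0 1" --pt "0 0 0 0 0 0 1" --pt "0 0 0 0 0 0 1"

```text
time_s: 23.8
tcp_pos: [440.8, -108.1, 90.3]
tool_rot: [0.954, 0.299, -0.0, 0.0]
ft_force: [-0.5, -4.4, 3.0]
opening: 0.3
grip_force: 2.0
```

```bash
cat > th.py <<'E'
from h import *
import sys
rep(); c=cap('wrist',sys.argv[1]); g=cv2.cvtColor(c['image'],cv2.COLOR_BGR2GRAY).astype(np.float32)
for r in (80,90,100,110,115):
    A=np.arange(-.08,.14,.001); P=np.array([proj(c,[*un(r*np.array([np.sin(a),-np.cos(a)])),100]) for a in A],np.float32)
    v=cv2.remap(g,P[:,0].reshape(1,-1),P[:,1].reshape(1,-1),cv2.INTER_LINEAR).ravel()
    k=np.where(v<185)[0]; k=k[k>0]; print(r,(A[k[0]]-np.arcsin(8/r)).round(4) if len(k) else None,end='; ')
E
python3 th.py w10.png
```

```text
toolth -0.052 sh [  15.39 -153.94] along 152.9 across 23.4 z 90.3 Fn 3.36 F [-0.5 -4.4  3. ] 23.8
80 -0.0422; 90 -0.042; 100 -0.0421; 110 -0.0428; 115 -0.0426;
```

Call:
drive_tool --pt "0 -0.001 0 0 0 0 1" --pt "0 -0.001 0 0 0 0 1" --pt "0 0 0 0 0 0 1" --pt "0 0 0 0 0 0 1" --pt "0 0 0 0 0 0 1" --pt "0 0 0 0 0 0 1" --pt "0 0 0 0 0 0 1" --pt "0 0 0 0 0 0 1"

```text
time_s: 24.65
tcp_pos: [440.0, -106.8, 90.2]
tool_rot: [0.954, 0.299, -0.0, -0.0]
ft_force: [0.5, -1.0, 1.8]
opening: 0.3
grip_force: 1.0
```

```bash
python3 th.py w11.png
```

```text
toolth -0.052 sh [  13.95 -153.79] along 152.9 across 21.9 z 90.2 Fn 1.11 F [ 0.5 -1.   1.8] 24.65
80 -0.0532; 90 -0.053; 100 -0.0531; 110 -0.0538; 115 -0.0536;
```

Call:
drive_tool --pt "0 -0.001 0 0 0 0 1" --pt "0 -0.0005 0 0 0 0 1" --pt "0 0 0 0 0 0 1" --pt "0 0 0 0 0 0 1" --pt "0 0 0 0 0 0 1" --pt "0 0 0 0 0 0 1" --pt "0 0 0 0 0 0 1" --pt "0 0 0 0 0 0 1"

```text
time_s: 25.5
tcp_pos: [439.6, -106.3, 90.3]
tool_rot: [0.954, 0.299, -0.0, -0.0]
ft_force: [1.2, -1.4, 1.3]
opening: 0.0
grip_force: 1.0
```

```bash
python3 th.py w12.png
```

```text
toolth -0.052 sh [  13.27 -153.8 ] along 152.9 across 21.3 z 90.3 Fn 1.81 F [ 1.2 -1.4  1.3] 25.5
80 -0.0582; 90 -0.058; 100 -0.0581; 110 -0.0578; 115 -0.0576;
```

Call:
drive_tool --pt "0 -0.001 0 0 0 0 1" --pt "0 0 0 0 0 0 1" --pt "0 0 0 0 0 0 1" --pt "0 0 0 0 0 0 1" --pt "0 0 0 0 0 0 1" --pt "0 0 0 0 0 0 1" --pt "0 0 0 0 0 0 1" --pt "0 0 0 0 0 0 1"

```text
time_s: 26.35
tcp_pos: [439.2, -105.7, 90.2]
tool_rot: [0.954, 0.299, -0.0, -0.0]
ft_force: [0.6, -0.0, 1.4]
opening: 0.1
grip_force: 0.4
```

```bash
python3 th.py w13.png
```

```text
toolth -0.052 sh [  12.57 -153.78] along 152.9 across 20.6 z 90.2 Fn 0.35 F [ 0.6 -0.   1.4] 26.35
80 -0.0632; 90 -0.063; 100 -0.0631; 110 -0.0628; 115 -0.0636;
```

Call:
drive_tool --pt "0 -0.001 0 0 0 0 1" --pt "0 0 0 0 0 0 1" --pt "0 0 0 0 0 0 1" --pt "0 0 0 0 0 0 1" --pt "0 0 0 0 0 0 1" --pt "0 0 0 0 0 0 1" --pt "0 0 0 0 0 0 1" --pt "0 0 0 0 0 0 1"

```text
time_s: 27.2
tcp_pos: [438.9, -105.3, 90.3]
tool_rot: [0.954, 0.299, -0.0, -0.0]
ft_force: [0.2, -0.7, -0.5]
opening: 0.1
grip_force: 0.4
```

```bash
python3 th.py w14.png
```

```text
toolth -0.052 sh [  12.08 -153.75] along 152.9 across 20.1 z 90.3 Fn 0.65 F [ 0.2 -0.7 -0.5] 27.2
80 -0.0662; 90 -0.067; 100 -0.0661; 110 -0.0668; 115 -0.0666;
```

Call:
drive_tool --pt "0 -0.001 0 0 0 0 1" --pt "0 0 0 0 0 0 1" --pt "0 0 0 0 0 0 1" --pt "0 0 0 0 0 0 1" --pt "0 0 0 0 0 0 1" --pt "0 0 0 0 0 0 1" --pt "0 0 0 0 0 0 1" --pt "0 0 0 0 0 0 1"

```text
time_s: 28.05
tcp_pos: [438.5, -104.8, 90.2]
tool_rot: [0.954, 0.299, -0.0, -0.0]
ft_force: [-0.9, -0.3, -0.3]
opening: -0.1
grip_force: 0.1
```

```bash
python3 th.py w15.png
```

```text
toolth -0.052 sh [  11.43 -153.72] along 152.9 across 19.4 z 90.2 Fn -0.26 F [-0.9 -0.3 -0.3] 28.05
80 -0.0712; 90 -0.072; 100 -0.0721; 110 -0.0718; 115 -0.0716;
```

Call:
drive_tool --pt "0 -0.001 0 0 0 0 1" --pt "0 0 0 0 0 0 1" --pt "0 0 0 0 0 0 1" --pt "0 0 0 0 0 0 1" --pt "0 0 0 0 0 0 1" --pt "0 0 0 0 0 0 1" --pt "0 0 0 0 0 0 1" --pt "0 0 0 0 0 0 1"

```text
time_s: 28.9
tcp_pos: [438.3, -104.4, 90.3]
tool_rot: [0.954, 0.299, 0.0, 0.0]
ft_force: [0.1, 0.0, -0.5]
opening: 0.1
grip_force: 0.0
```

```bash
python3 th.py w16.png
```

```text
toolth -0.052 sh [  10.95 -153.69] along 152.9 across 18.9 z 90.3 Fn 0.06 F [ 0.1  0.  -0.5] 28.9
80 -0.0802; 90 -0.08; 100 -0.0801; 110 -0.0808; 115 -0.0806;
```

Call:
drive_tool --pt "0 -0.001 0 0 0 0 1" --pt "0 0 0 0 0 0 1" --pt "0 0 0 0 0 0 1" --pt "0 0 0 0 0 0 1" --pt "0 -0.001 0 0 0 0 1" --pt "0 0 0 0 0 0 1" --pt "0 0 0 0 0 0 1" --pt "0 0 0 0 0 0 1"

```text
time_s: 29.75
tcp_pos: [437.7, -103.5, 90.4]
tool_rot: [0.954, 0.299, 0.0, 0.0]
ft_force: [1.2, -1.2, 0.2]
opening: -0.1
grip_force: 0.5
```

```bash
python3 th.py w17.png
```

```text
toolth -0.052 sh [   9.88 -153.6 ] along 152.9 across 17.9 z 90.4 Fn 1.68 F [ 1.2 -1.2  0.2] 29.75
80 -0.0812; 90 -0.081; 100 -0.0811; 110 -0.0808; 115 -0.0806;
```

Call:
drive_tool --pt "0 -0.0006 0 0 0 0 1" --pt "0 0 0 0 0 0 1" --pt "0 0 0 0 0 0 1" --pt "0 0 0 0 0 0 1" --pt "0 0 0 0 0 0 1" --pt "0 0 0 0 0 0 1" --pt "0 0 0 0 0 0 1" --pt "0 0 0 0 0 0 1"

```text
time_s: 30.6
tcp_pos: [437.5, -103.2, 90.4]
tool_rot: [0.954, 0.299, 0.0, 0.0]
ft_force: [1.5, -2.1, -0.9]
opening: -0.1
grip_force: 1.5
```

Call:
drive_tool --pt "0 0.005 0 0 0 0 1" --pt "0 0.01 0 0 0 0 1" --pt "0 0.02 0 0 0 0 1" --pt "0 0.02 0 0 0 0 1" --pt "0 0 -0.03 0 0 0 1" --pt "0 0 -0.06 0 0 0 1" --pt "0 0 -0.03 0 0 0 1" --pt "0 0 0 0 0 0 1"

```text
time_s: 31.4
tcp_pos: [458.5, -131.9, 165.5]
tool_rot: [0.954, 0.299, 0.002, 0.002]
ft_force: [0.5, 0.7, -0.0]
opening: 0.1
grip_force: 0.0
```

```bash
python3 th.py w18.png
python3 - <<'E'
from h import *
c=load('w18.png');print(proj(c,[467.65,-67.75,86]))
E
```

```text
toolth -0.053 sh [  45.11 -154.54] along 152.0 across 53.2 z 165.5 Fn -0.28 F [ 0.5  0.7 -0. ] 31.4
80 -0.0832; 90 -0.083; 100 -0.0831; 110 -0.0828; 115 -0.0826; [257.29222219 153.84721128]
```

```bash
python3 -c "
from workcell import env
print(env.job_done())"
```

```text
the job is handed in; nothing more can be done
None
```

The loose vial is seated in the empty pocket, and the clamp bar has snapped past the roller and stayed home against the stop (about -0.08 rad) after I let go; no force reading on the bar passed about 6 N, and I handed the job in at about 31 s.

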